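# Set the plotter's transport lock

### The arm

A 6-joint arm with a two-finger parallel gripper is mounted at the origin on the work surface. World frame = base frame: x ahead of the robot, y to its left, z up, the work surface at z = 0. Lengths are in m, angles in rad, forces in N, time in s.
With the tool pointing down it reaches from about 0.4 to 0.825 m from the base axis. Payload 7 kg.
Tool frame: the origin (TCP) lies between the finger pads; the fingertips stand 11 mm ahead of it and the grasp point (between the pads) lies 8 mm behind it (arm.tips_ahead is the distance from the TCP to the fingertips, in m); z points along the fingers, x is the direction in which the jaws open and shut, and the axes are right-handed (so a half turn about z gives the same grasp; the last joint's range is limited). The gripper opens to 88 mm and grips with 3 to 60 N. Pads are 19 mm wide; open, the fingers measure 130 mm over their backs; the gripper's body (78 mm by 193 mm) begins 47 mm behind the grasp point.
Start: joints at [0.288, 0.359, 0.012, 0, -1.224, -0.288], TCP at [0.675, -0, 0.238] pointing down, gripper open.
Joint ranges: [-3.07, 3.07], [-1.43, 2.12], [-1.02, 1.25], [-3.03, 1.67], [-3.05, -0], [-3.03, 3.03]. Speed limits (rad/s): [2.39, 2.39, 3.01, 3.14, 3.14, 3.14].

### API

Orientations are given as [roll, pitch, yaw] about the fixed x, y, z axes, in that order (R = Rz(yaw) Ry(pitch) Rx(roll)).
In Python, from station import arm, optics, finder gives the robot as it stands. The module is installed in compiled form; this text tells all that it offers.
- The arm moves only by the tool apply_moves, never from a script. Its argument "increments" is one flat list of numbers, 6 for each row, row after row: the shift along the world's x, y, z in m, then the turn, a rotation vector about the world's x, y, z in rad. In form: [tx, ty, tz, rx, ry, rz, tx, ty, tz, rx, ry, rz, ...]. A call has 1 to 20 rows; each row shifts and turns the pose as measured when the row begins; what a row does not reach is not made up. A row lasts 1/12 s, in which the tool goes at most 41.7 mm and 7.16 degrees, less where a joint would pass 70% of its speed; a pose out of reach is approached as far as the arm can. A call with a gripper value outside its range is refused whole. "hand" is the closure, from 0 (fully open) to 1 (shut), set as the call begins (left out, the last holds). The fingers move at their own pace and stop on an object; "force" is the grip in N (left out, the last holds). Time passes only in rows, so rows that do not move let the fingers close. It gives the time, the measured TCP pose, the force and the opening at its end, in the units of the state.
- arm.get_state(): the state, without advancing time (a new reading comes with each control period).
- optics.grab_frame(name): name is "scene" or "side" or "wrist"; returns the picture (480x640x3 uint8, red, green, blue); there is no depth.
- optics.camera_model(name): a dict with "fx", "fy", "cx", "cy" (pixels), "dist_coeffs" ([k1, k2, p1, p2, k3] as OpenCV has them; the pictures are not rectified), "world_to_cam" (4x4, takes a point from world to camera coordinates); the wrist camera has in their place "T_tool_cam" (4x4, takes a point from camera to tool coordinates, whose origin is the TCP and whose axes are the tool frame's). Camera axes: x right, y up, looking along -z (the intrinsics and any distortion apply to the point x, -y, -z); pixel columns grow to the right and rows downward; lengths in m; the calibration is good to about 2 mm. A picture is of the moment at which its call begins: read the wrist's pose just before it. camera_model takes no time and is no camera call.
- arm.job_done(): hands the job in, once; it reports no verdict.
Trained networks look in the newest picture that a camera, given by its name, has taken for a name from the list of things; names that differ only in an ending like _2 or _b are one class to them, and where a whole thing is asked for, a point or a joint stands for the part that bears it (a point fixed in the world has none). Each returns a list of dicts, best first, with "conf" (0 to 1); they miss things now and then, are a little off and sometimes report something else, mostly with a low value. They report only what shows in the picture. A call takes as long as a camera call.
- finder.find_in(camera, name): "box" ([left, top, right, bottom] in pixels, round what is visible of it).
- finder.landmark_of(camera, name): "point" ([column, row] in pixels: a listed point, or the origin of a listed thing).
The state is a dict: "t": time; "q": joint angles; "qd": joint speeds; "joint_efforts": joint torques, N m; "eef_pos": TCP position; "ee_rot": TCP orientation; "force": force on the tool from outside, world axes, zero at the start; "moment": the same for the moment, N m; "width": finger opening in m.
Only numpy, scipy, OpenCV 4.12 (cv2) and the standard library are available. Lean on these libraries where they do the work, as an engineer would, in place of code of your own. Each camera call takes 0.05 s, during which the arm holds its last target. There are 200 camera calls.

### The job

The pattern plotter is about to be boxed for shipping. With your fingertips, push the red knob of its transport lock along the L-shaped slot to the corner, then sideways round the corner and fully home to the end of the short leg. The knob is only pushed, never lifted; leave everything else where it is.

Things in the scene. Friction and masses are not known exactly. Their poses are not given: they have to be found in the camera images.
- plotter: Small flatbed plotter, white with a blue band, fixed; place and yaw vary. 300 mm (its x) by 380 mm (its y), flat top 50 mm above the table; origin at the centre of its underside, on the table. A grey gantry beam crosses its far side from x = 75 mm on, top 124 mm (pen head 130 mm) above the table. The lock's aluminium gate plate, top at 66 mm, covers x -130 to -10, y 53 to 153 mm.
- slot_start (a point): Where the pin's axis stands at the near end of the long leg, 66 mm above the table; plotter's x -105, y 75 mm. Its axes are the plotter's. The slot is a black L in the plate, 17 mm wide: the long leg runs along the plotter's +x (away from the robot), the short leg along its +y (left). A yellow dot marks the start, a green dot the end.
- slot_corner (a point): Where the pin's axis stands in the corner of the L, 70 mm from slot_start along the plotter's +x, at plate height (66 mm above the table).
- slot_end (a point): Where the pin's axis stands at the end of the short leg, 50 mm from slot_corner along the plotter's +y, at plate height (66 mm above the table). The knob has to finish here.
- knob_top (a point): Centre of the top of the red knob, 106 mm above the table: an upright cylinder 28 mm in diameter, 35 mm tall (71 to 106 mm above the table, 5 mm clear of the plate) on a 12 mm steel pin in the slot. It slides in either leg with about 2 N of friction plus 6 N per m/s, does not spring back, and stops firmly at the slot's ends and walls.
- lock_slide (a joint): Travel of the knob along the long leg (plotter's +x), m: 0 at slot_start, 0.070 in the corner; starts between 0 and 0.018. It stays at 0.066 or more while the knob is in the short leg.
- lock_cross (a joint): Travel of the knob along the short leg (plotter's +y), m: 0 in the long leg (up to 0.004 of play there), 0.050 at the end. It can grow only when lock_slide is above 0.066.
- lock_lift (a joint): Height to which the knob and its pin are lifted out of the slot, m: 0 in place (it rests by its own weight), 0.025 at most. It should stay at 0.
- tape: Bystander, loose: yellow tape roll lying flat on the plotter's bed, 80 mm across, 25 mm tall; origin under its centre.
- marker: Bystander, loose: white and blue marker pen, 122 mm long, 14 mm thick, lying on the plotter's bed right of the gate plate; origin at its middle, underside; its x is along it.
- weight: Bystander, loose: dark steel paper weight, 50 mm square, 44 mm tall with a brass grip, on the plotter's bed; origin under its centre.
- can: Bystander, loose: yellow can, 68 mm across, 100 mm tall, on the table to the left; origin under its centre.
- mug: Bystander, loose: blue mug, 80 mm across, 90 mm tall, on the table to the left; origin under its centre.
- screwdriver: Bystander, loose: orange-handled screwdriver lying on the table to the right, about 0.2 m long; its x is along it.
- carton: Bystander, loose: small cardboard box, 120 x 90 x 70 mm, on the table to the right; origin under its centre.

How it is judged:
On the way:
1. the knob reaches the corner of the slot (value of joint lock_slide above 0.062 m and value of joint lock_cross below 0.015 m).
At the end, for the whole second after the job is handed in: The knob rests at the end of the short leg: at least 45 of its 50 mm, and at least 62 of the 70 mm along the long leg; it sits down in the slot (raised less than 3 mm) and is still (value of joint lock_slide above 0.062 m and value of joint lock_cross above 0.045 m and value of joint lock_lift below 0.003 m and velocity of joint lock_cross between -0.005 and 0.005 m/s); the robot touches nothing.
It fails at once if the knob is lifted by more than 6 mm (value of joint lock_lift above 0.006 m).
It fails at once if a bystander is moved by more than 20 mm (distance of any of tape, marker, weight, can, mug, screwdriver, carton from where it was at the start of the episode above 0.02 m).
It also fails if it takes over 38 s, if anything falls off the work surface, if the arm or the gripper's body presses on something with over 40 N, if the wrist force passes 120 N, or if a joint passes its speed limit or range.

## Working session

There is one attempt and no reset: what is moved stays moved. The work goes in short steps, Python scripts to look and compute and a tool call to move; the robot and the scene stay as the last step left them, time stands still between calls to the robot, and variables do not carry over. Pictures are saved under pics/ and viewed, about 8 in all and at most 12, crops included, and the job is handed in when it is done.

Besides the shell and the picture viewer there is one more tool, called after "Call:" as name(argument=value, ...) on one line, values as JSON. apply_moves: Moves the arm, as the interface text tells. Its arguments: {"type":"object","properties":{"increments":{"type":"array"},"hand":{"type":"number"},"force":{"type":"number"}},"required":["increments"]}

```bash
mkdir -p pics; cat > h.py <<'E'
import numpy as np, cv2
from station import arm, optics, finder
from scipy.spatial.transform import Rotation as R
def cam(name, st=None):
    m=optics.camera_model(name); K=np.array([[m['fx'],0,m['cx']],[0,m['fy'],m['cy']],[0,0,1]])
    if 'world_to_cam' in m: W=np.array(m['world_to_cam'])
    else:
        T=np.eye(4); T[:3,:3]=R.from_euler('xyz',st['ee_rot']).as_matrix(); T[:3,3]=st['eef_pos']
        W=np.linalg.inv(T@np.array(m['T_tool_cam']))
    return K,np.array(m['dist_coeffs'],float),W
def proj(c,P):
    K,d,W=c; P=np.atleast_2d(P); q=(W[:3,:3]@P.T).T+W[:3,3]; q=q*[1,-1,-1]
    return cv2.projectPoints(q,np.zeros(3),np.zeros(3),K,d)[0].reshape(-1,2)
def onplane(c,px,z):
    K,d,W=c; u=cv2.undistortPoints(np.array([[px]],float),K,d)[0,0]
    r=W[:3,:3].T@np.array([u[0],-u[1],-1]); o=-W[:3,:3].T@W[:3,3]
    return o+r*(z-o[2])/r[2]
E
cat > a.py <<'E'
from h import *
st=arm.get_state(); print({k:np.round(v,3) for k,v in st.items()})
Z=dict(slot_start=.066,slot_corner=.066,slot_end=.066,knob_top=.106,plotter=0)
for n in ['scene','side','wrist']:
    st=arm.get_state(); im=optics.grab_frame(n); cv2.imwrite(f'pics/{n}0.png',im[:,:,::-1]); c=cam(n,st)
    for k,z in Z.items():
        for r in finder.landmark_of(n,k)[:2]: print(n,k,round(r['conf'],2),np.round(r['point'],1),np.round(onplane(c,r['point'],z),4))
E
python3 a.py
```

```text
{'t': np.float64(0.0), 'q': array([ 0.288,  0.359,  0.011, -0.   , -1.224, -0.288]), 'qd': array([ 0.001,  0.   , -0.   ,  0.001, -0.002,  0.   ]), 'joint_efforts': array([-1.0000e-03, -5.8273e+01,  2.9306e+01,  6.9970e+00,  7.0000e-03,
       -0.0000e+00]), 'eef_pos': array([ 0.675, -0.   ,  0.237]), 'ee_rot': array([-3.141e+00, -2.000e-03,  3.141e+00]), 'force': array([0.347, 0.605, 0.007]), 'moment': array([ 0.02 , -0.042, -0.017]), 'width': np.float64(0.088)}
scene slot_start 0.69 [333.5 225.1] [0.5315 0.0868 0.066 ]
scene slot_start 0.42 [337.1 277.8] [ 0.689  -0.0436  0.066 ]
scene slot_corner 0.91 [347.3 237.9] [0.5949 0.0753 0.066 ]
scene slot_end 0.79 [365.5 231.4] [0.6036 0.1293 0.066 ]
scene knob_top 0.76 [331.4 211.3] [0.5261 0.0833 0.106 ]
scene knob_top 0.46 [298.1 288.6] [ 0.6976 -0.156   0.106 ]
scene plotter 0.91 [334.8 278.5] [0.6319 0.0034 0.    ]
side slot_start 0.73 [274.4 225. ] [0.5192 0.088  0.066 ]
side slot_corner 0.74 [305.9 220. ] [0.5968 0.0699 0.066 ]
side slot_end 0.79 [290.6 207.1] [0.5908 0.1424 0.066 ]
side knob_top 0.51 [276.9 208.9] [0.5306 0.0934 0.106 ]
side plotter 0.61 [334.3 249.2] [0.6424 0.0075 0.    ]
wrist slot_start 0.73 [465.2 299.7] [0.5208 0.0862 0.066 ]
wrist slot_corner 0.76 [400.1 298.4] [0.59   0.0847 0.066 ]
wrist slot_end 0.79 [392.7 335.3] [0.595  0.1295 0.066 ]
wrist knob_top 0.8 [477.  316.7] [0.5268 0.0834 0.106 ]
wrist knob_top 0.74 [418.4 203.7] [ 0.5913 -0.0245  0.106 ]
wrist plotter 0.73 [363.1 214.5] [0.624  0.0087 0.    ]
```

View pics/wrist0.png

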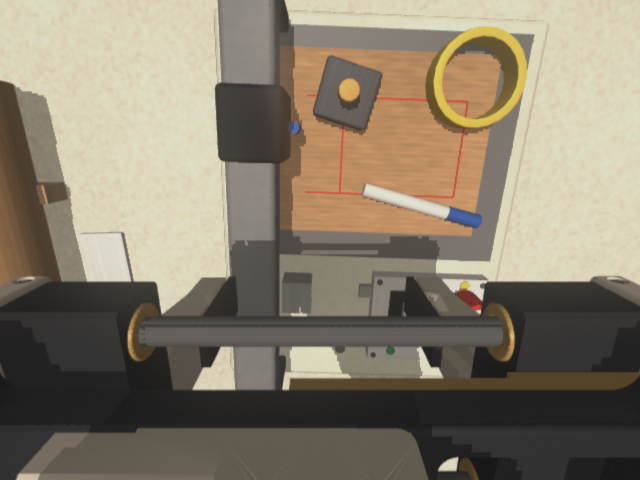

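View pics/scene0.png

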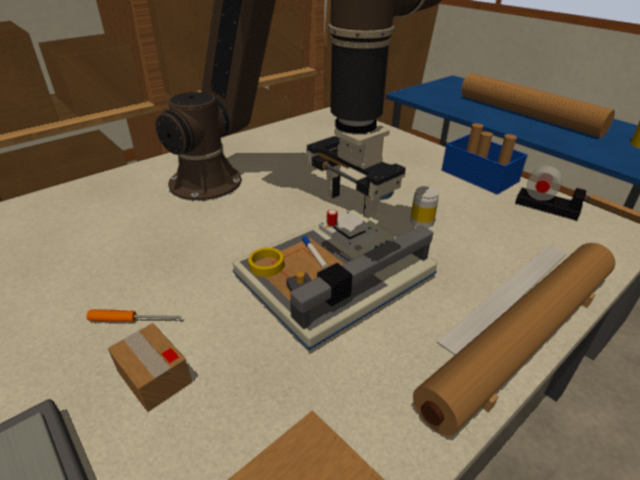

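The wrist view shows the knob at (470,300), half hidden by the right finger, and the green end dot at (390,350). The marker is at (420,205), clear of the plate. The scene view shows the knob at (331,215) and the gate plate in front of the beam. I'll shift the tool left and close the hand to get a clear view.

Call:
apply_moves(increments=[-0.02,0.03,0.01,0,0,0,-0.02,0.03,0.01,0,0,0,-0.02,0.03,0.01,0,0,0,-0.02,0.03,0.01,0,0,0,-0.02,0.03,0.01,0,0,0,0,0,0,0,0,0,0,0,0,0,0,0], hand=1)

```text
t: 1.48
eef_pos: [0.5701, 0.1538, 0.2875]
ee_rot: [-3.141, -0.003, 3.138]
force: [1.0, -0.9, -0.0]
width: 0.0469
```

```bash
cat > b.py <<'E'
from h import *
Z=dict(slot_start=.066,slot_corner=.066,slot_end=.066,knob_top=.106,weight=.05,tape=.05,marker=.05,plotter=0)
st=arm.get_state(); im=optics.grab_frame('wrist'); cv2.imwrite('pics/wrist1.png',im[:,:,::-1]); c=cam('wrist',st)
print(st['t'],st['eef_pos'],st['ee_rot'],st['width'])
for k,z in Z.items():
    for r in finder.landmark_of('wrist',k)[:1]: print(k,round(r['conf'],2),np.round(r['point'],1),np.round(onplane(c,r['point'],z),4))
E
python3 b.py
```

```text
1.4833 [0.57008165 0.15381038 0.28751002] [-3.14140002e+00 -2.61920404e-03  3.13761783e+00] 0.04688104903981641
slot_start 0.7 [362.7 150.9] [0.5234 0.0892 0.066 ]
slot_corner 0.84 [298.2 145.8] [0.5926 0.0837 0.066 ]
slot_end 0.65 [298.4 190.5] [0.5934 0.1316 0.066 ]
knob_top 0.71 [365.9 149.5] [0.5254 0.0865 0.106 ]
marker 0.56 [313.1  49.5] [ 0.5761 -0.0119  0.05  ]
plotter 0.56 [271.5  78.5] [0.6268 0.0075 0.    ]
```

View pics/wrist1.png

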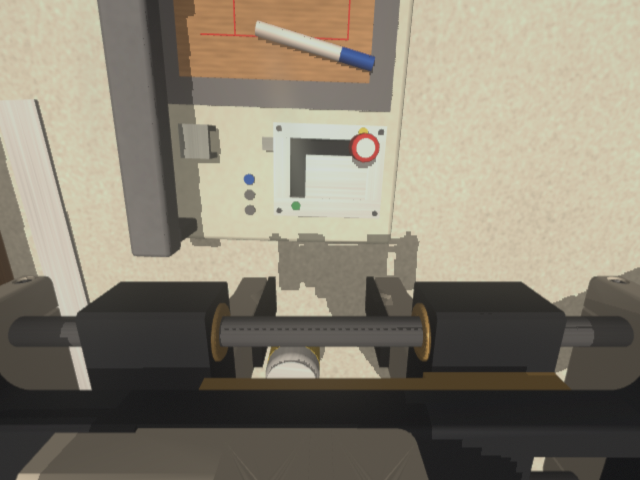

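The view is clear now: knob top at (366,148), L corner near (297,145), green dot at (296,206). The networks' points agree with it. The plotter's yaw is about -0.05. I'll go behind the knob and descend with the fingers shut.

Call:
apply_moves(increments=[-0.025,-0.0165,0,0,0,-0.0125,-0.025,-0.0165,0,0,0,-0.0125,-0.025,-0.0165,0,0,0,-0.0125,-0.022,-0.0165,0,0,0,-0.0125,0,0,-0.025,0,0,0,0,0,-0.03,0,0,0,0,0,-0.03,0,0,0,0,0,-0.03,0,0,0,0,0,-0.02,0,0,0,0,0,0,0,0,0,0,0,0,0,0,0], hand=1)

```text
t: 2.85
eef_pos: [0.4716, 0.0779, 0.1462]
ee_rot: [-3.14, -0.001, 3.073]
force: [0.9, -0.7, 1.0]
width: 0.0003
```

```bash
python3 - <<'E'
from h import *
st=arm.get_state(); print({k:np.round(st[k],4) for k in('t','eef_pos','ee_rot','width','force')})
im=optics.grab_frame('wrist'); cv2.imwrite('pics/wrist2.png',im[:,:,::-1]); c=cam('wrist',st)
for r in finder.landmark_of('wrist','knob_top'): print(r['conf'],onplane(c,r['point'],.106))
E
```

```text
{'t': np.float64(2.85), 'eef_pos': array([0.4716, 0.0779, 0.1462]), 'ee_rot': array([-3.1405e+00, -1.4000e-03,  3.0727e+00]), 'width': np.float64(0.0003), 'force': array([ 0.9076, -0.6645,  0.9839])}
0.72 [0.52574461 0.086773   0.106     ]
```

View pics/wrist2.png

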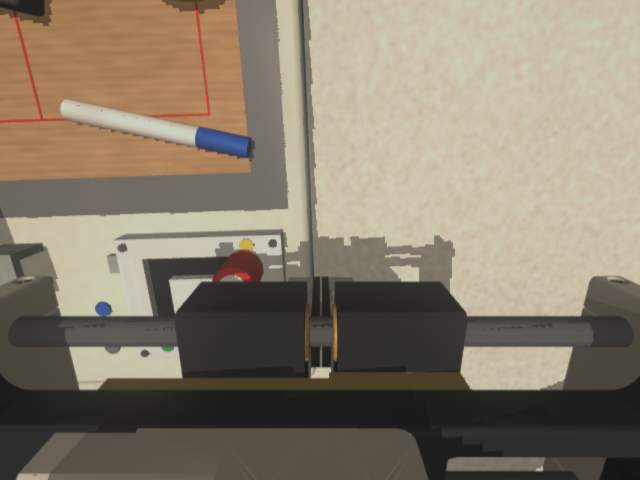

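The knob at (240,270) is now partly behind the finger carriers and still at (0.526, 0.087). The tool is about 54 mm short of it in x. I'll correct y, descend and start pushing.

Call:
apply_moves(increments=[0,0.009,-0.02,0,0,0,0,0,-0.018,0,0,0,0,0,-0.012,0,0,0,0,0,0,0,0,0,0.008,0,0,0,0,0,0.008,0,0,0,0,0,0.008,-0.0003,0,0,0,0,0.008,-0.0003,0,0,0,0,0.008,-0.0003,0,0,0,0,0.008,-0.0003,0,0,0,0,0,0,0,0,0,0], hand=1)

```text
t: 3.87
eef_pos: [0.5327, 0.0896, 0.1083]
ee_rot: [3.132, 0.015, 3.073]
force: [-1.9, 0.4, -0.4]
width: 0.0003
```

```bash
cat > k.py <<'E'
from h import *
import sys
st=arm.get_state(); print({k:np.round(st[k],4) for k in('t','eef_pos','ee_rot','width','force')})
for n in sys.argv[2:]:
    im=optics.grab_frame(n); cv2.imwrite(f'pics/{n}{sys.argv[1]}.png',im[:,:,::-1]); c=cam(n,st)
    for r in finder.landmark_of(n,'knob_top'): print(n,r['conf'],np.round(r['point']),onplane(c,r['point'],.106))
E
python3 k.py 3 wrist side scene
```

```text
{'t': np.float64(3.8667), 'eef_pos': array([0.5327, 0.0896, 0.1083]), 'ee_rot': array([3.1318, 0.0155, 3.0734]), 'width': np.float64(0.0003), 'force': array([-1.9339,  0.4154, -0.3736])}
wrist 0.56 [221. 264.] [0.57903005 0.06684693 0.106     ]
side 0.7 [292. 203.] [0.57580324 0.0991407  0.106     ]
scene 0.64 [339. 221.] [0.57057695 0.06733074 0.106     ]
scene 0.25 [153. 374.] [ 0.7093287  -0.45777861  0.106     ]
```

```bash
python3 - <<'E'
import cv2,numpy as np
a=cv2.imread('pics/side3.png')[140:280,210:370]; b=cv2.imread('pics/scene3.png')[140:280,270:430]
cv2.imwrite('pics/c3.png',cv2.resize(np.hstack([a,b]),None,fx=2.5,fy=2.5,interpolation=cv2.INTER_CUBIC))
E
```

```text
(no output)
```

View pics/c3.png

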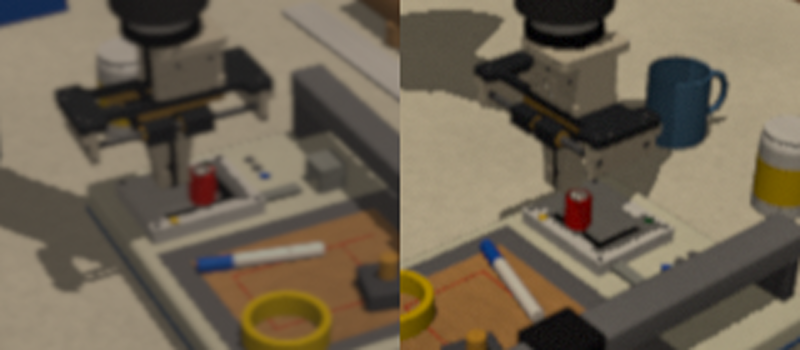

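The knob is moving in front of the fingers (about x 0.57), but the tips are higher than I planned (TCP z 0.108). I'll back off, lower and level the tool, then continue.

Call:
apply_moves(increments=[-0.006,-0.002,0,0,0,0,0,-0.002,-0.006,-0.005,0.008,0,0,0,-0.006,-0.005,0.007,0,0,0,0,0,0,0,0,0,0,0,0,0])

```text
t: 4.58
eef_pos: [0.5238, 0.0856, 0.096]
ee_rot: [-3.14, 0.001, 3.075]
force: [-0.2, 0.3, -0.2]
width: 0.0006
```

```bash
python3 k.py 4 side scene
```

```text
{'t': np.float64(4.5833), 'eef_pos': array([0.5238, 0.0856, 0.096 ]), 'ee_rot': array([-3.1404e+00,  1.1000e-03,  3.0752e+00]), 'width': np.float64(0.0006), 'force': array([-0.1879,  0.2829, -0.196 ])}
side 0.65 [290. 206.] [0.56461348 0.09104781 0.106     ]
side 0.38 [314. 245.] [ 0.53791313 -0.08436072  0.106     ]
scene 0.63 [342. 220.] [0.5710071 0.0760941 0.106    ]
```

Call:
apply_moves(increments=[0.005,-0.0003,0,0,0,0,0.005,-0.0003,0,0,0,0,0.005,-0.0003,0,0,0,0,0.005,-0.0003,0,0,0,0,0.004,-0.0002,0,0,0,0,0,0,0,0,0,0])

```text
t: 5.28
eef_pos: [0.5499, 0.0844, 0.0965]
ee_rot: [-3.141, 0.0, 3.075]
force: [-2.0, -0.1, 0.6]
width: 0.0005
```

Call:
apply_moves(increments=[0.003,0,0,0,0,0,0.003,0,0,0,0,0,0,0,0,0,0,0])

```text
t: 5.53
eef_pos: [0.5567, 0.0842, 0.0965]
ee_rot: [-3.141, 0.0, 3.075]
force: [-0.8, 1.2, 1.3]
width: 0.0005
```

Call:
apply_moves(increments=[0.003,0,0,0,0,0,0.003,0,0,0,0,0])

```text
t: 5.7
eef_pos: [0.5626, 0.084, 0.0965]
ee_rot: [-3.141, -0.0, 3.075]
force: [-1.9, 1.6, 1.2]
width: 0.0004
```

Call:
apply_moves(increments=[0.002,0,0,0,0,0,0.002,0,0,0,0,0])

```text
t: 5.87
eef_pos: [0.5664, 0.0837, 0.0964]
ee_rot: [-3.14, -0.002, 3.075]
force: [-10.3, 1.2, 8.9]
width: 0.0004
```

```bash
python3 k.py 5 side scene wrist; python3 - <<'E'
import cv2,numpy as np
a=cv2.imread('pics/side5.png')[140:280,210:370]; b=cv2.imread('pics/scene5.png')[140:280,270:430]
cv2.imwrite('pics/c5.png',cv2.resize(np.hstack([a,b]),None,fx=2.5,fy=2.5,interpolation=cv2.INTER_CUBIC))
E
```

```text
{'t': np.float64(5.8667), 'eef_pos': array([0.5664, 0.0837, 0.0964]), 'ee_rot': array([-3.1400e+00, -1.6000e-03,  3.0745e+00]), 'width': np.float64(0.0004), 'force': array([-10.3385,   1.1891,   8.9426])}
side 0.72 [329. 247.] [ 0.56204386 -0.10754123  0.106     ]
side 0.51 [302. 202.] [0.60003832 0.09246964 0.106     ]
scene 0.65 [351. 223.] [0.59522297 0.08535588 0.106     ]
```

View pics/c5.png

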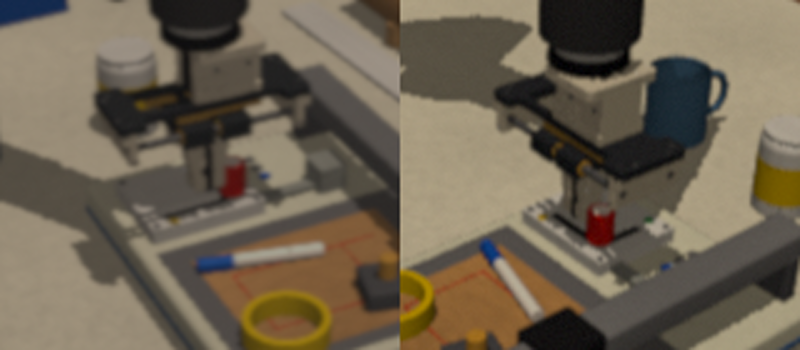

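The force rose to 10 N in -x and the knob is at about x 0.597, so it's hard against the corner stop. In the picture it sits in the corner with the fingers behind it. Next I'll back off and go round to its right side.

Call:
apply_moves(increments=[-0.006,0,0,0,0,0,-0.008,0,0,0,0,0,0,0,0,0,0,0,0,-0.012,0,0,0,0,0,-0.012,0,0,0,0,0,-0.012,0,0,0,0,0,-0.004,0,0,0,0,0,0,0,0,0,0,0.012,0,0,0,0,0,0.012,0,0,0,0,0,0.012,0,0,0,0,0,0.004,0,0,0,0,0,0,0,0,0,0,0])

```text
t: 7.25
eef_pos: [0.5951, 0.0385, 0.0971]
ee_rot: [-3.141, 0.003, 3.072]
force: [-0.5, 0.9, 0.1]
width: 0.0002
```

```bash
python3 k.py 6 side scene wrist; python3 - <<'E'
import cv2,numpy as np
a=cv2.imread('pics/side6.png')[140:280,210:370]; b=cv2.imread('pics/scene6.png')[140:280,270:430]
cv2.imwrite('pics/c6.png',cv2.resize(np.hstack([a,b]),None,fx=2.5,fy=2.5,interpolation=cv2.INTER_CUBIC))
E
```

```text
{'t': np.float64(7.25), 'eef_pos': array([0.5951, 0.0385, 0.0971]), 'ee_rot': array([-3.1414e+00,  2.7000e-03,  3.0724e+00]), 'width': np.float64(0.0002), 'force': array([-0.4815,  0.8508,  0.1085])}
side 0.42 [304. 203.] [0.60022583 0.08750884 0.106     ]
scene 0.49 [348. 224.] [0.59534371 0.07406075 0.106     ]
wrist 0.81 [325. 391.] [0.59550715 0.08274372 0.106     ]
```

View pics/c6.png

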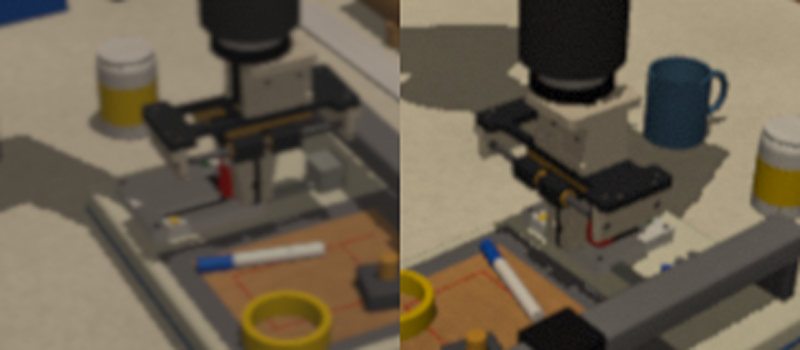

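The fingers now stand to the right of the knob, and the marker is undisturbed. Now I'll push along +y.

Call:
apply_moves(increments=[0,0.006,0,0,0,0,0,0.006,0,0,0,0,0.0003,0.005,0,0,0,0,0.0003,0.005,0,0,0,0,0.0003,0.005,0,0,0,0,0.0003,0.005,0,0,0,0,0.0003,0.005,0,0,0,0,0.0003,0.005,0,0,0,0,0,0,0,0,0,0])

```text
t: 8.3
eef_pos: [0.5941, 0.0846, 0.098]
ee_rot: [-3.14, 0.002, 3.074]
force: [-0.2, -1.6, -1.0]
width: 0.0002
```

```bash
python3 k.py 7 side scene
```

```text
{'t': np.float64(8.3), 'eef_pos': array([0.5941, 0.0846, 0.098 ]), 'ee_rot': array([-3.1398e+00,  1.7000e-03,  3.0742e+00]), 'width': np.float64(0.0002), 'force': array([-0.1705, -1.6277, -0.9956])}
side 0.61 [298. 200.] [0.59339613 0.10327072 0.106     ]
scene 0.46 [359. 221.] [0.60158354 0.10457293 0.106     ]
```

Call:
apply_moves(increments=[0.0004,0.005,-0.0004,0,0,0,0.0004,0.005,-0.0004,0,0,0,0.0003,0.004,-0.0003,0,0,0,0.0003,0.003,-0.0003,0,0,0,0,0,0,0,0,0])

```text
t: 8.92
eef_pos: [0.5953, 0.1012, 0.0969]
ee_rot: [-3.139, 0.001, 3.072]
force: [0.0, -1.8, 1.9]
width: 0.0002
```

Call:
apply_moves(increments=[0.0002,0.003,-0.0002,0,0,0,0.0002,0.003,-0.0002,0,0,0])

```text
t: 9.08
eef_pos: [0.5956, 0.1073, 0.0966]
ee_rot: [-3.139, 0.001, 3.072]
force: [-1.1, -1.8, 1.5]
width: 0.0003
```

Call:
apply_moves(increments=[0.0001,0.002,-0.0001,0,0,0,0.0001,0.002,-0.0001,0,0,0])

```text
t: 9.25
eef_pos: [0.5953, 0.11, 0.0964]
ee_rot: [-3.136, -0.0, 3.073]
force: [1.2, -14.2, 4.1]
width: 0.0002
```

The tool met a firm stop at the expected place (-14 N). One small nudge to confirm, then I'll retreat.

Call:
apply_moves(increments=[0,0.002,0,0,0,0])

```text
t: 9.33
eef_pos: [0.595, 0.11, 0.0966]
ee_rot: [-3.132, -0.001, 3.073]
force: [1.9, -14.8, 3.0]
width: 0.0004
```

Call:
apply_moves(increments=[0,-0.006,0,0,0,0,0,-0.012,0,0,0,0,0,-0.01,0,0,0,0,0,0,0.02,0,0,0,0,0,0.03,0,0,0,0,0,0.03,0,0,0,0,0.01,0.03,0,0,0,-0.02,0.03,0.03,0,0,0,-0.01,0.035,0.03,0,0,0,0,0.035,0.01,0,0,0,0,0,0,0,0,0,0,0,0,0,0,0])

```text
t: 10.33
eef_pos: [0.5652, 0.183, 0.2765]
ee_rot: [-3.141, -0.003, 3.066]
force: [-0.3, -0.3, -0.2]
width: 0.0002
```

```bash
sed -i 's/wrist1/wrist8/' b.py; python3 b.py; python3 k.py 8 scene side
```

```text
10.3333 [0.56518926 0.1829688  0.27652045] [-3.14072667e+00 -2.99404688e-03  3.06604737e+00] 0.0001823108059271329
slot_start 0.98 [351.2 115.9] [0.5256 0.086  0.066 ]
slot_corner 0.72 [284.9 117. ] [0.5927 0.0821 0.066 ]
slot_end 0.61 [286.9 168.8] [0.596  0.1335 0.066 ]
knob_top 0.61 [254.3  53.6] [0.6097 0.0319 0.106 ]
marker 0.82 [294.4  12.3] [ 0.5748 -0.014   0.05  ]
plotter 0.64 [255.1  52. ] [0.6253 0.0058 0.    ]
{'t': np.float64(10.7833), 'eef_pos': array([0.5651, 0.181 , 0.2748]), 'ee_rot': array([-3.1379, -0.0055,  3.0634]), 'width': np.float64(0.0002), 'force': array([ 0.311 , -0.2469, -0.2459])}
side 0.56 [294. 195.] [0.59455329 0.13017867 0.106     ]
```

View pics/wrist8.png

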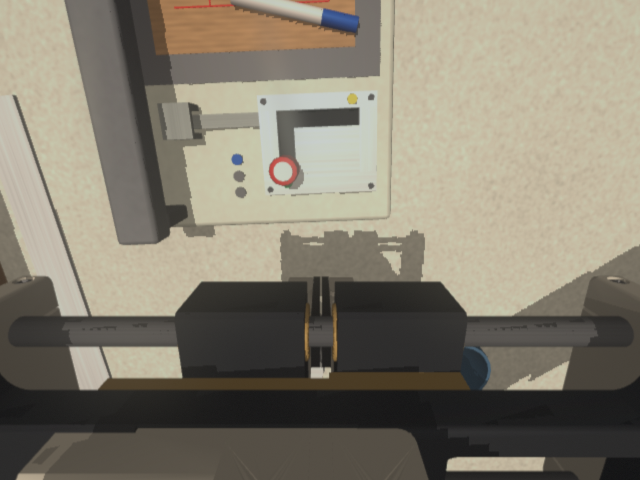

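The wrist view shows the knob top at (283,171), over the slot's end with the green dot covered. The long leg is empty and the marker is in place. I'll check that position in numbers, then hand in.

```bash
python3 - <<'E'
from h import *
st=arm.get_state(); c=cam('wrist',dict(eef_pos=[.5652,.183,.2765],ee_rot=[-3.1407,-.003,3.066]))
k=onplane(c,(283.5,171),.106); y=-.055; d=k[:2]-np.array([.5926,.083])
print(k, d@[np.cos(y),np.sin(y)], d@[-np.sin(y),np.cos(y)]); print(st['force'],arm.job_done())
E
```

```text
[0.59530501 0.13225112 0.106     ] -6.524811150594983e-06 0.04932535077005707
the job is handed in; nothing more can be done
[ 0.43837984 -0.67585947 -0.58704874] None
```

I pushed the knob along the long leg to the corner stop with shut fingertips. I then went round to its right side, pushed it along the short leg to its end stop, backed off and raised the arm clear. I handed the job in at about 10.8 s of the 38 s allowed.

**Last checks that agreed:**
- **Position:** the last wrist picture puts the knob about 49 mm of 50 along the short leg and level with the corner in the other direction. The side camera's network found the knob at about the same place.
- **Stops:** the push force rose to about 10 N at the corner and about 14 N at the end.
- **Clearance:** the arm read under 1 N after the retreat. The marker was where it had been, to within a few mm.

**Checks that failed or disagreed:**
- **Network misses:** in the last pictures the wrist network put the knob at a wrong spot, and the scene network did not report it. I took the final position from the picture by eye.
- **Bystanders:** I only measured the marker at the end. The other loose objects were never close to the tool's path, but I didn't measure them.
- **Lift:** I never measured the knob's height. The vertical forces stayed small, and it looks seated in the picture.

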